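# Index the drilling jig to its red station and pin it

### The arm

A 6-joint arm with a two-finger parallel gripper is mounted at the origin on the work surface. World frame = base frame: x ahead of the robot, y to its left, z up, the work surface at z = 0. Lengths are in mm, angles in rad, forces in N, time in s.
With the tool pointing down it reaches from about 275 to 1000 mm from the base axis. Payload 8.4 kg.
Tool frame: the origin (TCP) lies at the very end of the fingers, on their centre line; the grasp point (between the pads) lies 19 mm behind it; z points along the fingers, y is the line along which they close (so a half turn about z gives the same grasp; the last joint's range is limited). The gripper opens to 85 mm and grips with 20 to 120 N. Pads are 22 mm wide; open, the fingers measure 114 mm over their backs; the gripper's body (76 mm by 85 mm) begins 54 mm behind the grasp point. The pads swing forward as they close: fully open they stand 13 mm farther back than shut.
Start: joints at [-1.167, 0.353, 1.633, -0, 1.155, -0.002], TCP at [246.72, -574.245, 231.281] pointing down, gripper open.
Joint ranges: [-2.63, 2.63], [-0.92, 2.1], [0.06, 2.66], [-1.3, 4.44], [0, 2.69], [-3.02, 3.02]. Speed limits (rad/s): [2.22, 2.22, 2.79, 3.14, 3.14, 3.14].

### API

Orientations are given as [roll, pitch, yaw] about the fixed x, y, z axes, in that order (R = Rz(yaw) Ry(pitch) Rx(roll)).
In Python, from rig import sensors, grab_frame, camera_params, order gives the robot as it stands. The module is installed in compiled form; this text tells all that it offers.
- The arm moves only by the tool move_arm, never from a script. Its argument "motion" is a list of rows, each a list of 7 numbers: the turn, a rotation vector about the tool's x, y, z in a scale on which 1.0 is pi rad, then the shift along the tool's x, y, z in shares of 0.8 m (1.0 is 0.8 m), then the finger opening in m, from 0 to 0.0854. A call has 1 to 8 rows; each row is the pose to reach, as a shift and turn from the pose commanded when the call began, along the tool's axes at that moment; what a row does not reach only later rows make up. A row lasts 1/8 s, in which the tool goes at most 62.5 mm and 10.7 degrees, less where a joint would pass 70% of its speed; a pose out of reach is approached as far as the arm can. A shift or turn number past 1, either way, is cut back to 1. A call with a gripper value outside its range is refused whole. The fingers move at their own pace and stop on an object; "grip_force" is the grip in N (left out, the last holds). Time passes only in rows, so rows that repeat a pose let the fingers close. It gives the time, the measured TCP pose, the force, the opening and the grip force at its end, in the units of the state.
- sensors.sense(): the state, without advancing time (a new reading comes with each control period).
- grab_frame(name): name is "side" or "top" or "wrist"; returns (picture, depth): 384x512x3 uint8, red, green, blue; 384x512 float32, mm along the optical axis (not along the pixel's ray), 0 where there is no reading.
- camera_params(name): a dict with "camera_matrix" (3x3 intrinsics, pixels), "k1" (the pictures are not rectified: a ray, as slopes to the right and down, at radius r is drawn at 1 + k1 r^2 times it, then the intrinsics apply), "world_from_camera" (4x4, takes a point from camera to world coordinates). Camera axes: x right, y down, z forward; pixel columns grow to the right and rows downward; lengths in mm; the calibration is good to about 2 mm. A picture is of the moment at which its call begins: read the wrist's pose just before it. camera_params takes no time and is no camera call; for the wrist camera it gives the pose at the moment of the call.
- order.sign_off(): hands the job in; it is judged then, once.
The state is a dict: "clock": time; "qpos": joint angles; "qvel": joint speeds; "joint_efforts": joint torques, N m; "eef_pos": TCP position; "tcp_rot": TCP orientation; "contact_force": force on the tool from outside, world axes, zero at the start; "wrist_torque": the same for the moment, N m; "opening": opening from 0.0 (shut) to 1.0 (fully open); "grasp_force": force on a finger pad.
Only numpy, scipy, OpenCV 4.12 (cv2) and the standard library are available. Lean on these libraries where they do the work, as an engineer would, in place of code of your own. Each camera call takes 0.05 s, during which the arm holds its last target. There are 200 camera calls.

### The job

Bring the drilling jig to its next station: push the platter clockwise with the fingers, by a spoke or the rim, until its red-ringed bushing is at the yellow index mark, and stand the orange-knobbed index pin from the parking block in that bushing. Then nudge the platter gently on the same way, feeling for the hidden index hole just past the mark, until the pin drops fully home and locks it. Do not force the platter once the pin has caught, do not turn it by the pin, and leave the other things on the bench alone.

Things in the scene. Friction and masses are not known exactly. Their poses are not given: they have to be found in the camera images.
- jig: Drilling jig fixed to the bench. Origin: on the platter's axis at bench level, z up. Round grey base, radius 145 mm, top at z 18 mm; nose 70 mm wide out to x -200 mm. A post at x 217 mm holds a drill-guide arm along y = 0 (26 mm wide, x 40 to 225 mm, z 114 to 148 mm). A steel index plate (z 18 to 34 mm) under the platter has one 14 mm through hole, 105 mm from the axis.
- index_mark (a point): Yellow radial line, 8 mm wide, painted on the jig's nose along the jig's -x axis; this point is on it, 160 mm from the axis, 18 mm above the bench. With the red bushing at this line the pin is set in; the index hole itself, hidden by the platter, lies past the line, clockwise seen from above, by anything from 4 to 14 mm (0.04 to 0.13 rad about the axis), as the index plate is adjustable.
- platter: Pale plywood disc, radius 125 mm, 38 to 56 mm above the bench, 1.1 kg, turns about the jig's axis; drag 0.4 N m, stays where left. Origin on the axis at bench level, -x points to the red bushing (yaw = jig's yaw when on the mark's line). Starts 0.5 to 1.0 rad counter-clockwise of that seen from above: push clockwise. Carries a clamped brown lamp base (radius 70, top 82 mm; star knob to 103 mm).
- red_bushing (a point): Centre of the mouth of the red-ringed bushing, flush with the platter's top 56 mm above the bench, 105 mm from the axis: a through hole 14 mm wide, 18 mm deep. Two like bushings without red, 120 degrees to either side, are not to be used.
- spoke_a (a point): Centre of the black ball (24 mm) ending spoke a, 182 mm from the platter's axis, 47 mm above the bench. The spoke is a level steel rod, 12 mm thick, running radially from the rim; bare from 127 to 168 mm from the axis, where fingers can push it sideways. It stands 60 degrees counter-clockwise of the red bushing seen from above, on the robot's right.
- spoke_b (a point): Ball of spoke b, as spoke a; 120 degrees counter-clockwise from spoke a (straight across from the red bushing).
- spoke_c (a point): Ball of spoke c, as spoke a; 60 degrees clockwise of the red bushing.
- index_pin: Loose steel pin, 90 g, in the block. Origin: centre of its foot, z to the knob. Shank 12 mm thick, 37 mm long, tapered foot; flange 26 mm wide (37 to 41 mm up); orange knob 22 mm wide (41 to 73 mm). In the bushing its foot rests on the index plate, 34 mm above the bench; over the hole it drops 15 mm by its weight: flange on the platter, foot at 19 mm, platter locked with some 3 mm of play.
- pin_block: Fixed brown wooden parking block, 70 x 70 x 45 mm high, with a hole of 14.5 mm in the middle of its top holding the pin, the flange on the block's top. Origin at the centre of its underside.
- glue: Loose white glue bottle with an orange cap, 62 mm diameter, 170 mm high; origin at the centre of its underside. Leave alone.
- lamp_base: Loose brown turned lamp base, a disc of 140 mm diameter and 26 mm high; origin at the centre of its underside. Leave alone.
- tape: Loose yellow tape measure standing on the bench, 68 x 38 x 66 mm; origin at the centre of its underside. Leave alone.
- screwdriver: Loose screwdriver with a red handle lying on the bench, about 200 mm long; origin under its middle. Leave alone.
There are look-alikes about, which are no part of the job. Several things have the shape of the index_pin; the one meant has the colours described above.

How it is judged:
By the outcome, as a careful person would: the job done as asked, in the order asked, and still so for the second after the job is handed in, with the robot touching nothing.
It also fails if it takes over 72 s, if anything falls off the work surface, if the arm or the gripper's body presses on something with over 40 N, if the wrist force passes 120 N, or if a joint passes its speed limit or range.

## Working session

There is one attempt and no reset: what is moved stays moved. The work goes in short steps, Python scripts to look and compute and a tool call to move; the robot and the scene stay as the last step left them, time stands still between calls to the robot, and variables do not carry over. Pictures are saved under pics/ and viewed, at most 10 in all, crops included, and the job is handed in when it is done.

Besides the shell and the picture viewer there is one more tool, called after ">>>" as name([rows], argument=value, ...), one row to a line, values as JSON. move_arm: Moves the arm, as the interface text tells. Its arguments: {"type":"object","properties":{"motion":{"type":"array","items":{"type":"array","items":{"type":"number"}}},"grip_force":{"type":"number"}},"required":["motion"]}

```bash
mkdir -p pics; cat > h.py <<'E'
import numpy as np, cv2
from rig import sensors, grab_frame, camera_params, order
def pt(name,u,v,z=None,d=None,P=None):
    P=P or camera_params(name); K=np.array(P["camera_matrix"]);T=np.array(P["world_from_camera"])
    p=cv2.undistortPoints(np.array([[[u,v]]],float),K,np.array([P["k1"],0,0,0.]))[0,0]
    r=T[:3,:3]@np.array([p[0],p[1],1]);o=T[:3,3]
    return o+r*((z-o[2])/r[2] if z is not None else d)
def cloud(name,d,P=None):
    P=P or camera_params(name); K=np.array(P["camera_matrix"]);T=np.array(P["world_from_camera"])
    h,w=d.shape; g=np.stack(np.meshgrid(np.arange(w),np.arange(h)),-1).reshape(-1,1,2).astype(float)
    p=cv2.undistortPoints(g,K,np.array([P["k1"],0,0,0.]))[:,0]
    c=np.c_[p,np.ones(len(p))]*d.reshape(-1,1)
    return (c@T[:3,:3].T+T[:3,3]).reshape(h,w,3)
E
python3 - <<'E'
from h import *
s=sensors.sense();print(s)
ims=[]
for n in("top","side"):
    P=camera_params(n);print(n,P)
    a,d=grab_frame(n);np.savez(f"{n}0.npz",a=a,d=d);cv2.imwrite(f"pics/{n}0.png",cv2.resize(a[...,::-1],(800,600),interpolation=cv2.INTER_CUBIC))
E
```

```text
{'clock': 0.0, 'qpos': array([-1.16737533e+00,  3.53636573e-01,  1.63417517e+00, -1.28584377e-05,
        1.15518824e+00, -2.38908645e-03]), 'qvel': array([ 2.25001461e-03,  8.13278789e-04, -2.25591702e-04,  2.52977811e-04,
        3.61610593e-04, -2.79841569e-05]), 'joint_efforts': array([-1.44418271e-03, -6.05243540e+01, -3.42069912e+01, -8.78757282e-05,
        9.42415703e-03, -2.29746445e-05]), 'eef_pos': array([ 246.53487503, -573.78212165,  230.55135312]), 'tcp_rot': array([-3.14018531e+00,  8.39425442e-06,  4.05815286e-01]), 'contact_force': array([-0.90344497,  0.56933815,  0.39395267]), 'wrist_torque': array([-0.00923821,  0.02487247,  0.03044146]), 'grasp_force': 0.0, 'opening': 1.0000928489097503}
top {'camera_matrix': array([[454.74562155,   0.        , 259.76624941],
       [  0.        , 454.74562155, 197.49120141],
       [  0.        ,   0.        ,   1.        ]]), 'k1': -0.09810818882333674, 'world_from_camera': array([[ 2.64499347e-02, -9.79769324e-01,  1.98374578e-01,
         2.68108492e+02],
       [-9.99553140e-01, -2.86858033e-02, -8.40508342e-03,
         1.64931745e+01],
       [ 1.39255770e-02, -1.98063618e-01, -9.80090241e-01,
         1.53073880e+03],
       [ 0.00000000e+00,  0.00000000e+00,  0.00000000e+00,
         1.00000000e+00]])}
side {'camera_matrix': array([[395.1612065 ,   0.        , 248.94103611],
       [  0.        , 395.1612065 , 190.33771821],
       [  0.        ,   0.        ,   1.        ]]), 'k1': -0.006085300033010293, 'world_from_camera': array([[-9.93317909e-01, -8.01428890e-02,  8.30460681e-02,
         5.03341645e+02],
       [-1.13636218e-01,  5.53491161e-01, -8.25066267e-01,
         9.08199036e+02],
       [ 2.01579296e-02, -8.28990140e-01, -5.58899817e-01,
         6.73644225e+02],
       [ 0.00000000e+00,  0.00000000e+00,  0.00000000e+00,
         1.00000000e+00]])}
```

View pics/top0.png

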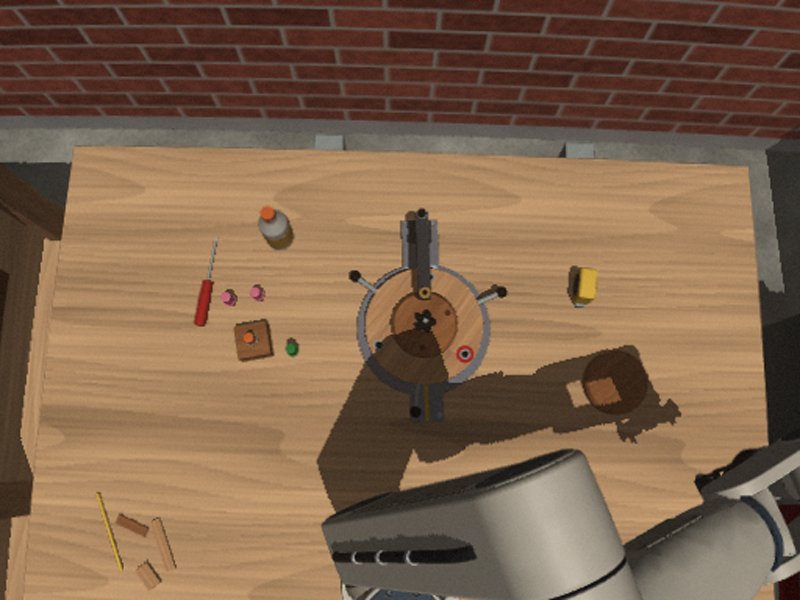

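View pics/side0.png

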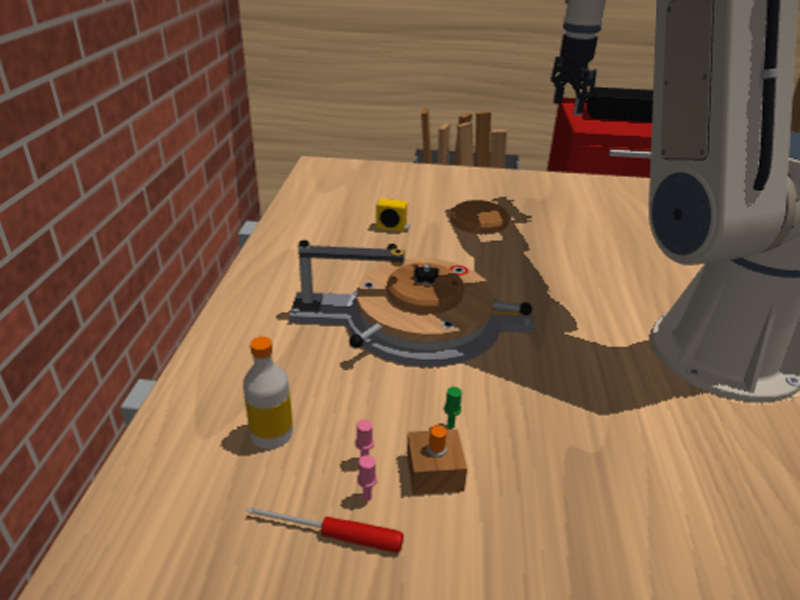

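The top view shows the red bushing at (465,354), spoke a's ball at (501,292), the ball of c at (415,411) and of b at (355,276). The pin knob is at (250,338) on the block, and the mark is near (427,400). The side view shows the same layout, with the knob at (437,437). Next I'll measure from the depth data and an enlarged crop.

```bash
python3 - <<'E'
from h import *
from scipy.optimize import least_squares
for n in("top","side"):
    f=np.load(f"{n}0.npz");a,d=f["a"],f["d"];C=cloud(n,d);hsv=cv2.cvtColor(a,cv2.COLOR_RGB2HSV)
    def show(t,m):
        m=m&(d>0);p=C[m]
        print(n,t,m.sum(),p.mean(0).round(1) if m.any() else '',np.median(p,0).round(1),p.min(0).round(),p.max(0).round())
    X,Y,Z=C[...,0],C[...,1],C[...,2]
    H,S,V=[hsv[...,i].astype(int) for i in range(3)]
    near=(X>350)&(X<900)&(abs(Y)<500)
    show("orange knob",near&(H>5)&(H<14)&(S>200)&(V>150)&(Z>50)&(Z<130))
    red=near&((H<5)|(H>174))&(S>150)&(Z>45)&(Z<70);show("red",red)
    show("redmask px",red)
    m=near&(abs(Z-56)<5)&(abs(X-620)<180)&(abs(Y-10)<200);p=C[m]
    pl=np.c_[p[:,:2],np.ones(len(p))];print("plat z",np.median(p[:,2]))
    # outer hull circle
    hull=cv2.convexHull(p[:,:2].astype(np.float32))[:,0]
    r=least_squares(lambda q:np.hypot(hull[:,0]-q[0],hull[:,1]-q[1])-q[2],[600,0,125],loss="soft_l1");print("circ",r.x.round(1))
    m=near&(Z>36)&(Z<54)&(S<90)&(V<70)
    # arm z 148
    m=near&(Z>135)&(Z<155)&(abs(Y)<80);p=C[m];
    if len(p)>5:
        mu=p.mean(0);u=np.linalg.svd(p[:,:2]-mu[:2])[2][0];print("arm",mu.round(1),u.round(3),np.arctan2(u[1],u[0]),len(p))
    m=near&(Z>40)&(Z<50)&(Y>150)&(S>80);show("block top",m&(abs(Y-330)<60)&(abs(X-570)<60))
    # yellow mark
    show("yellow",near&(H>18)&(H<32)&(S>130)&(Z>8)&(Z<26)&(abs(Y)<60)&(X<560))
a=np.load("top0.npz")["a"];b=np.load("side0.npz")["a"]
c1=cv2.resize(a[130:275,220:335,::-1],None,fx=4,fy=4,interpolation=2)[:580,:440]
c2=cv2.resize(b[150:235,180:350,::-1],None,fx=2.1,fy=2.1,interpolation=2)
c3=cv2.resize(a[195:235,145:200,::-1],None,fx=6,fy=6,interpolation=2)
o=np.zeros((600,800,3),np.uint8);o[:c1.shape[0],:c1.shape[1]]=c1
o[:c2.shape[0],441:441+c2.shape[1]]=c2[:,:359];o[300:300+c3.shape[0],461:461+c3.shape[1]]=c3
cv2.imwrite("pics/crop1.png",o)
E
```

```text
return _methods._mean(a, axis=axis, dtype=dtype,
  ret = um.true_divide(
Traceback (most recent call last):
ValueError: zero-size array to reduction operation minimum which has no identity
```

```bash
cat > m.py <<'E'
from h import *
from scipy.optimize import least_squares
for n in("top","side"):
    f=np.load(f"{n}0.npz");a,d=f["a"],f["d"];C=cloud(n,d);hsv=cv2.cvtColor(a,cv2.COLOR_RGB2HSV)
    def show(t,m):
        m=m&(d>0);p=C[m]
        if not m.any(): print(n,t,"none");return
        print(n,t,m.sum(),p.mean(0).round(1),np.median(p,0).round(1),p.min(0).round(),p.max(0).round(),"px",np.argwhere(m)[:,::-1].mean(0).round(1))
    X,Y,Z=C[...,0],C[...,1],C[...,2]
    H,S,V=[hsv[...,i].astype(int) for i in range(3)]
    k=(160,216) if n=="top" else (280,279)
    print(n,"knob px",a[k[1],k[0]],hsv[k[1],k[0]],C[k[1],k[0]].round(1))
    near=(X>300)&(X<950)&(abs(Y)<550)&(d>0)
    show("orange knob",near&(H>4)&(H<13)&(S>190)&(V>130)&(Z>50)&(Z<140))
    red=near&((H<5)|(H>174))&(S>140)&(Z>45)&(Z<70)&(abs(Y)<150);show("red",red)
    m=near&(abs(Z-56)<5)&(abs(X-620)<180)&(abs(Y-10)<200);p=C[m]
    if len(p)>20:
        print("plat z",np.median(p[:,2]));hull=cv2.convexHull(p[:,:2].astype(np.float32))[:,0]
        r=least_squares(lambda q:np.hypot(hull[:,0]-q[0],hull[:,1]-q[1])-q[2],[600,0,125],loss="soft_l1");print("circ",r.x.round(1))
    m=near&(Z>138)&(Z<158)&(abs(Y)<80);p=C[m]
    if len(p)>5:
        mu=p.mean(0);u=np.linalg.svd(p[:,:2]-mu[:2])[2][0];print("arm",mu.round(1),u.round(3),np.arctan2(u[1],u[0]),len(p))
    show("block top",near&(Z>38)&(Z<52)&(Y>200)&(Y<420)&(X>480)&(X<640)&(S>80))
    show("yellow",near&(H>18)&(H<32)&(S>130)&(Z>5)&(Z<30)&(abs(Y)<60)&(X<560))
a=np.load("top0.npz")["a"];b=np.load("side0.npz")["a"]
c1=cv2.resize(a[130:275,220:330,::-1],None,fx=4,fy=4,interpolation=2)
c2=cv2.resize(b[150:235,180:350,::-1],None,fx=2.1,fy=2.1,interpolation=2)
c3=cv2.resize(a[195:235,145:200,::-1],None,fx=6,fy=6,interpolation=2)
o=np.zeros((600,800,3),np.uint8);o[:c1.shape[0],:c1.shape[1]]=c1
o[:c2.shape[0],441:441+c2.shape[1]]=c2[:,:359];o[300:300+c3.shape[0],461:461+c3.shape[1]]=c3
cv2.imwrite("pics/crop1.png",o)
E
python3 m.py
```

```text
top knob px [194  98  48] [ 10 192 194] [490.4 323.9  85.3]
top orange knob 25 [493.5 329.1  82. ] [494.  328.6  82.3] [484. 322.  75.] [501. 338.  86.] px [158.7 215.2]
top red 53 [ 473.5 -121.7   57.2] [ 471.9 -120.6   57.1] [ 458. -137.   51.] [ 491. -104.   64.] px [297.4 226.4]
plat z 56.407418163484635
circ [578.3 -29.6 155.4]
arm [665.9 -26.1 141.6] [-0.998 -0.062] -3.0799007627311172 175
top block top 274 [513.4 330.3  44.9] [510.1 324.6  45.1] [480. 292.  38.] [599. 393.  52.] px [161. 211.]
top yellow 20 [373.3 -44.5  18.4] [372.8 -45.2  18.1] [338. -50.  13.] [408. -38.  23.] px [272.6 257.4]
side knob px [180  88  15] [ 13 234 180] [492.9 340.6  79.2]
side orange knob 2 [496.7 105.5  67.2] [496.7 105.5  67.2] [ 490. -120.   55.] [504. 331.  79.] px [281.5 223.5]
side red 20 [ 472.8 -123.3   54.8] [ 471.6 -125.4   55.3] [ 459. -138.   52.] [ 490. -104.   56.] px [293.6 172. ]
plat z 54.71021424871958
circ [595.  -29.7 163.5]
arm [731.8 -17.6 143.5] [-0.997 -0.083] -3.0581319148723636 45
side block top 635 [524.5 344.3  43.7] [515.3 344.3  43.7] [480. 240.  38.] [605. 402.  52.] px [263.4 291.2]
side yellow 33 [380.6 -42.3  17.3] [383.4 -42.1  17.2] [341. -49.  15.] [407. -36.  19.] px [324. 200.]
```

View pics/crop1.png

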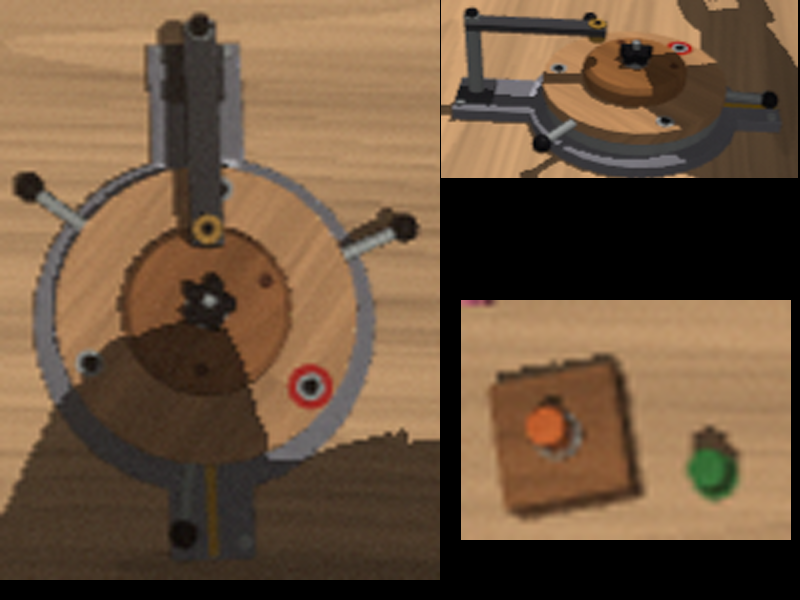

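The crop gives the red bushing at (310,386), the plain ones at (90,363) and (220,188), and the balls at (28,187), (403,227) and (183,534). The mark runs from (212,465) to (211,552). From these I compute the axis.

```bash
python3 - <<'E'
from h import *
q=lambda u,v,z:pt("top",220+(u-1.5)/4,130+(v-1.5)/4,z)
B=np.array([q(310,386,56),q(90,363,56),q(220,188,56)]);S=np.array([q(28,187,50),q(403,227,50),q(183,534,50)])
c=B.mean(0);print("bush",B.round(1),c.round(1),np.hypot(*(B-c)[:,:2].T))
c2=S.mean(0);print("balls",S.round(1),c2.round(1),np.hypot(*(S-c2)[:,:2].T))
c=(B.mean(0)+c2)/2
print("ang red",np.arctan2(*(B-c)[0,1::-1]),"balls b,a,c",np.arctan2((S-c)[:,1],(S-c)[:,0]))
for u,v in((212,465),(211,552)):
    m=q(u,v,18);print("mark",m.round(1),np.arctan2(*(m-c)[1::-1]),np.hypot(*(m-c)[:2]))
print("knob top",q(207,229,148))
for p in[(547,426,86),(575,455,45),(552,436,47)]: # knob, flange
    print(pt("top",145+(p[0]-461-2.5)/6,195+(p[1]-300-2.5)/6,p[2]).round(1))
# block corners in crop
cs=[(491,388),(611,364),(637,490),(517,516)]
b=np.array([pt("top",145+(u-461-2.5)/6,195+(v-300-2.5)/6,45) for u,v in cs]);print(b.round(1),b.mean(0).round(1))
print("side knob",pt("side",437/1.5625-.3,430/1.5625-.3,82),"side red",pt("side",180+680/2.1,150+47.5/2.1,56))
# side block top corners/ pin
E
```

```text
bush [[ 474.6 -121.    56. ]
 [ 488.5   59.6   56. ]
 [ 639.2  -43.9   56. ]] [534.1 -35.1  56. ] [104.47770795 105.09254313 105.48029155]
balls [[ 636.8  116.8   50. ]
 [ 611.8 -198.3   50. ]
 [ 351.8  -20.1   50. ]] [533.4 -33.8  50. ] [182.66688286 182.10502682 182.16882336]
ang red -2.1709483939665417 balls b,a,c [ 0.97291823 -1.12632366  3.06261802]
mark [411.3 -43.6  18. ] -3.0671735322346527 122.76306455833316
mark [339.4 -44.3  18. ] -3.090931595462218 194.57156268625167
knob top [582.80640565 -30.66341154 148.        ]
[491.6 327.3  86. ]
[482.2 319.5  45. ]
[492.1 332.6  47. ]
[[518.2 368.9  45. ]
 [533.7 302.9  45. ]
 [463.9 284.   45. ]
 [447.5 349.3  45. ]] [490.8 326.3  45. ]
side knob [494.7680685  332.22408572  82.        ] side red [-171.45041898 -213.21562658   56.        ]
```

```bash
cat >> h.py <<'E'
from scipy.spatial.transform import Rotation as Ro
A=np.array([533.8,-34.5])
def rows(wps,rot=None,pos=None):
    """wps: (x,y,z,yaw,open_m,n); prints move rows, tool pointing down"""
    s=sensors.sense(); R0=Ro.from_euler("xyz",s["tcp_rot"]); p0=s["eef_pos"]; yaw0=s["tcp_rot"][2]
    cur=np.r_[p0,yaw0]; out=[]
    for *w,o,n in wps:
        w=np.array(w,float); w[3]=cur[3]+(w[3]-cur[3]+np.pi)%(2*np.pi)-np.pi
        for k in range(1,n+1):
            c=cur+(w-cur)*k/n
            t=R0.inv()*Ro.from_euler("xyz",[np.pi,0,c[3]])
            out.append([*t.as_rotvec().round(3),*(R0.inv().apply(c[:3]-p0)/1e3).round(4),o])
        cur=w
    print("["+",\n".join(str([float(v) for v in r]) for r in out)+"]")
def push(th,r=148,off=36):
    "tool x,y,yaw behind (ccw of) spoke at angle th"
    return A[0]+r*np.cos(th)-off*np.sin(th),A[1]+r*np.sin(th)+off*np.cos(th),th+np.pi/2+np.pi/2
E
python3 - <<'E'
from h import *
x,y,w=push(-1.126);print(x,y,w)
rows([(400,-400,190,1.1,0,5),(520,-260,190,1.7,0,3)])
E
```

```text
629.9776964962421 -152.60948605711883 2.0155926535897932
[[-0.001, -0.0, -0.139, 0.0419, -0.0198, 0.0082, 0.0],
[-0.001, -0.0, -0.278, 0.0838, -0.0396, 0.0163, 0.0],
[-0.001, -0.0, -0.417, 0.1258, -0.0595, 0.0245, 0.0],
[-0.001, -0.0, -0.555, 0.1677, -0.0793, 0.0326, 0.0],
[-0.001, -0.0, -0.694, 0.2096, -0.0991, 0.0408, 0.0],
[-0.001, -0.001, -0.894, 0.2648, -0.1262, 0.0408, 0.0],
[-0.001, -0.001, -1.094, 0.32, -0.1533, 0.0408, 0.0],
[-0.001, -0.001, -1.294, 0.3751, -0.1804, 0.0409, 0.0]]
```

The manual's scale: shifts go in shares of 0.8 m and turns go in shares of pi rad. Converting my numbers, 0.375 m is 0.4688, 0.32 m is 0.4, -1.24 rad is -0.3947.

>>> move_arm([
  [0,0,-0.0446,0.0525,-0.025,0.01,0],
  [0,0,-0.0891,0.105,-0.05,0.02,0],
  [0,0,-0.1337,0.1575,-0.075,0.0313,0],
  [0,0,-0.1783,0.21,-0.1,0.0413,0],
  [0,0,-0.2228,0.2625,-0.125,0.0513,0],
  [0,0,-0.2801,0.3313,-0.1575,0.0513,0],
  [0,0,-0.3374,0.4,-0.1913,0.0513,0],
  [0,0,-0.3947,0.4688,-0.225,0.0513,0],
])

```text
clock: 1.1
eef_pos: [521.1, -259.2, 190.1]
tcp_rot: [-3.141, -0.0, 1.652]
contact_force: [-0.2, 0.2, 0.8]
opening: 0.001
grasp_force: 0.0
```

```bash
python3 - <<'E'
from h import *
x,y,w=push(-1.126)
rows([(x,y,140,w,0,4),(x,y,36,w,0,4)])
a,d=grab_frame("top");cv2.imwrite("pics/t1.png",a[...,::-1]);np.savez("top1.npz",a=a,d=d)
a,d=grab_frame("wrist");cv2.imwrite("pics/w1.png",a[...,::-1]);P=camera_params("wrist");np.savez("w1.npz",a=a,d=d,**P)
E
```

```text
[[-0.0, -0.0, -0.091, 0.0244, 0.0293, 0.0125, 0.0],
[-0.0, -0.0, -0.182, 0.0487, 0.0586, 0.025, 0.0],
[-0.0, -0.0, -0.273, 0.0731, 0.0878, 0.0375, 0.0],
[-0.0, -0.0, -0.364, 0.0974, 0.1171, 0.05, 0.0],
[-0.0, -0.0, -0.364, 0.0974, 0.1171, 0.076, 0.0],
[-0.0, -0.0, -0.364, 0.0974, 0.1171, 0.102, 0.0],
[-0.0, -0.0, -0.364, 0.0974, 0.1171, 0.128, 0.0],
[-0.0, -0.0, -0.364, 0.0974, 0.1171, 0.154, 0.0]]
```

View pics/w1.png

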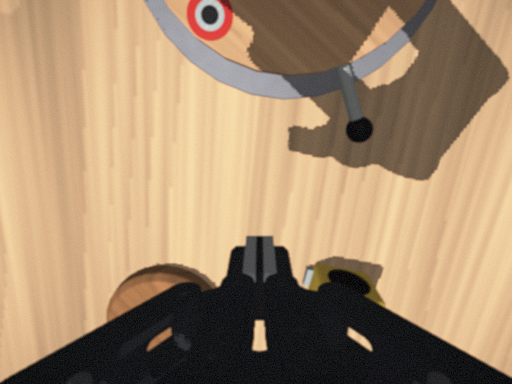

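The wrist view shows the red bushing at (210,15) and ball a at (359,129). I'll check those positions before descending.

```bash
python3 - <<'E'
from h import *
print(pt("wrist",210,15,56),pt("wrist",359,129,50),pt("wrist",348,85,53))
E
```

```text
[ 474.29503534 -122.85662275   56.        ] [ 609.76143501 -201.3254873    50.        ] [ 592.83803283 -165.40902468   53.        ]
```

Scaled: 0.117 m is 0.1463, 0.1 m is 0.125, -0.36 rad is -0.1146.

>>> move_arm([
  [0,0,-0.0286,0.0313,0.0375,0.0125,0],
  [0,0,-0.0573,0.0625,0.075,0.025,0],
  [0,0,-0.0859,0.0938,0.1125,0.0375,0],
  [0,0,-0.1146,0.125,0.1463,0.05,0],
  [0,0,-0.1146,0.125,0.1463,0.0625,0],
])

```text
clock: 1.82
eef_pos: [630.4, -151.1, 139.5]
tcp_rot: [3.142, -0.0, 2.008]
contact_force: [-0.1, -1.3, -0.1]
opening: -0.001
grasp_force: 0.0
```

Scaled: 0.104 m is 0.13, 0.09 m is 0.1125.

>>> move_arm([
  [0,0,0,0,0,0.0563,0],
  [0,0,0,0,0,0.1125,0],
  [0,0,0,0,0,0.13,0],
  [0,0,0,0,0,0.13,0],
])

```text
clock: 2.33
eef_pos: [628.5, -152.9, 35.9]
tcp_rot: [-3.14, -0.001, 2.004]
contact_force: [0.2, 0.9, 0.5]
opening: -0.0
grasp_force: 0.0
```

```bash
python3 - <<'E'
from h import *
w=[]
for k in range(1,9):
    th=-1.126-0.05*k
    x,y,yw=push(th,off=36-min(k,3)*5); w.append((x,y,36,yw,0,1))
rows(w)
E
```

```text
[[-0.001, -0.001, 0.039, -0.0018, -0.011, -0.0001, 0.0],
[-0.001, -0.001, 0.089, -0.0024, -0.0234, -0.0001, 0.0],
[-0.002, -0.001, 0.139, -0.0022, -0.0359, -0.0001, 0.0],
[-0.002, -0.001, 0.189, -0.002, -0.0434, -0.0001, 0.0],
[-0.002, -0.001, 0.239, -0.0015, -0.0508, -0.0001, 0.0],
[-0.002, -0.001, 0.289, -0.0006, -0.0582, -0.0001, 0.0],
[-0.002, -0.001, 0.339, 0.0007, -0.0656, -0.0, 0.0],
[-0.002, -0.001, 0.389, 0.0024, -0.0729, -0.0, 0.0]]
```

Scaled: -0.072 m is -0.09, -0.0024 m is -0.003, 0.39 rad is 0.1241.

>>> move_arm([
  [0,0,0.0127,-0.0025,-0.0113,0,0],
  [0,0,0.0286,-0.003,-0.0225,0,0],
  [0,0,0.0446,-0.0028,-0.0338,0,0],
  [0,0,0.0605,-0.0025,-0.045,0,0],
  [0,0,0.0764,-0.0019,-0.0563,0,0],
  [0,0,0.0923,-0.0008,-0.0675,0,0],
  [0,0,0.1082,0.0009,-0.0788,0,0],
  [0,0,0.1241,0.003,-0.09,0,0],
])

```text
clock: 3.32
eef_pos: [564.7, -181.6, 38.7]
tcp_rot: [3.137, 0.002, 1.612]
contact_force: [1.2, 1.2, 0.7]
opening: -0.002
grasp_force: 1.4
```

```bash
python3 - <<'E'
from h import *
s=sensors.sense();print(s["contact_force"],s["eef_pos"])
w=[]
for k in range(1,9):
    th=-1.126-0.4-0.05*k
    x,y,yw=push(th,off=21); w.append((x,y,36,yw,0,1))
rows(w)
a,d=grab_frame("top");cv2.imwrite("pics/t2.png",cv2.resize(a[130:280,210:350,::-1],None,fx=4,fy=4,interpolation=2))
E
```

```text
[1.1585377  1.17288722 0.66590068] [ 564.676063   -181.63685095   38.68724182]
[[0.005, 0.002, 0.046, -0.0005, -0.0107, 0.0026, 0.0],
[0.005, 0.002, 0.096, -0.001, -0.0181, 0.0026, 0.0],
[0.005, 0.001, 0.146, -0.0012, -0.0256, 0.0026, 0.0],
[0.005, 0.001, 0.196, -0.001, -0.0331, 0.0025, 0.0],
[0.005, 0.001, 0.246, -0.0004, -0.0405, 0.0025, 0.0],
[0.005, 0.001, 0.296, 0.0006, -0.0479, 0.0024, 0.0],
[0.005, 0.001, 0.346, 0.002, -0.0553, 0.0024, 0.0],
[0.005, 0.001, 0.396, 0.0037, -0.0626, 0.0024, 0.0]]
```

View pics/t2.png

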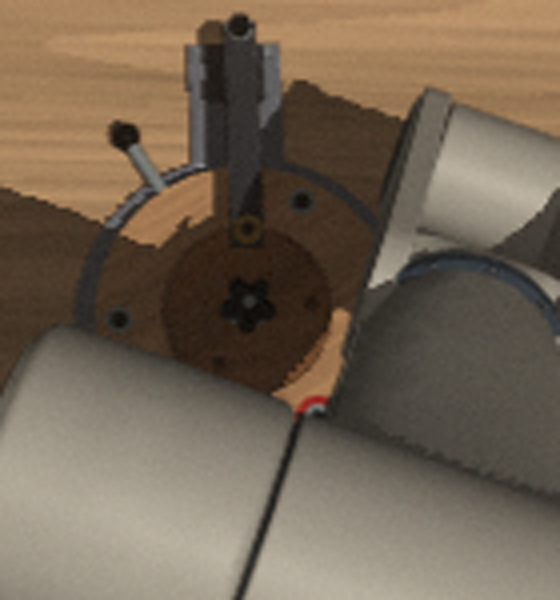

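The spoke is being pushed: the plain bushings are now at crop (302,201) and (119,319), and ball b at (124,136). I'll compute the platter angle.

```bash
python3 - <<'E'
from h import *
q=lambda u,v,z:pt("top",210+(u-1.5)/4,130+(v-1.5)/4,z)
for u,v,z,o in((302,201,56,-2*np.pi/3),(119,319,56,2*np.pi/3),(124,136,50,np.pi)):
    p=q(u,v,z);r=p[:2]-A;a=np.arctan2(r[1],r[0])+o;print(p.round(1),np.hypot(*r).round(1),(a+np.pi)%(2*np.pi)-np.pi)
E
```

```text
[629.1 -79.2  56. ] 105.2 -2.533223497908406
[524.8  69.9  56. ] 104.8 -2.531597053004158
[682.4  71.4  50. ] 182.5 -2.522430612113766
```

Scaled: -0.0626 m is -0.0783, -0.0555 m is -0.0694, 0.396 rad is 0.1261.

>>> move_arm([
  [0.0013,0,0.0146,-0.0006,-0.0119,0.0033,0],
  [0.0013,0,0.0306,-0.0013,-0.0225,0.0033,0],
  [0.0013,0,0.0465,-0.0013,-0.0319,0.0033,0],
  [0.0013,0,0.0624,-0.0013,-0.0413,0.0031,0],
  [0.0013,0,0.0783,-0.0005,-0.0506,0.0031,0],
  [0.0013,0,0.0942,0.0008,-0.06,0.0031,0],
  [0.0013,0,0.1101,0.0025,-0.0694,0.0031,0],
  [0.0013,0,0.1261,0.0046,-0.0783,0.0031,0],
])

```text
clock: 4.38
eef_pos: [502.1, -180.7, 35.8]
tcp_rot: [3.14, 0.001, 1.217]
contact_force: [2.9, -2.0, 1.3]
opening: -0.003
grasp_force: 1.4
```

```bash
python3 - <<'E'
from h import *
s=sensors.sense();print(s["contact_force"],s["eef_pos"])
r=s["eef_pos"][:2]-A;print(np.hypot(*r),np.arctan2(r[1],r[0])-np.arcsin(18.2/np.hypot(*r))-np.pi/3)
P=camera_params("wrist");a,d=grab_frame("wrist");b,_=grab_frame("top");np.savez("w2.npz",a=a,d=d,**P)
o=np.zeros((600,800,3),np.uint8);o[:384,:512]=a[...,::-1];o[384:,:400]=cv2.resize(b[130:238,210:410,::-1],None,fx=2,fy=2)
cv2.imwrite("pics/w2.png",o)
E
```

```text
[ 2.89344991 -1.98708456  1.34839031] [ 502.14508105 -180.67055223   35.76536143]
149.55889887359223 -2.9532556547078475
```

View pics/w2.png

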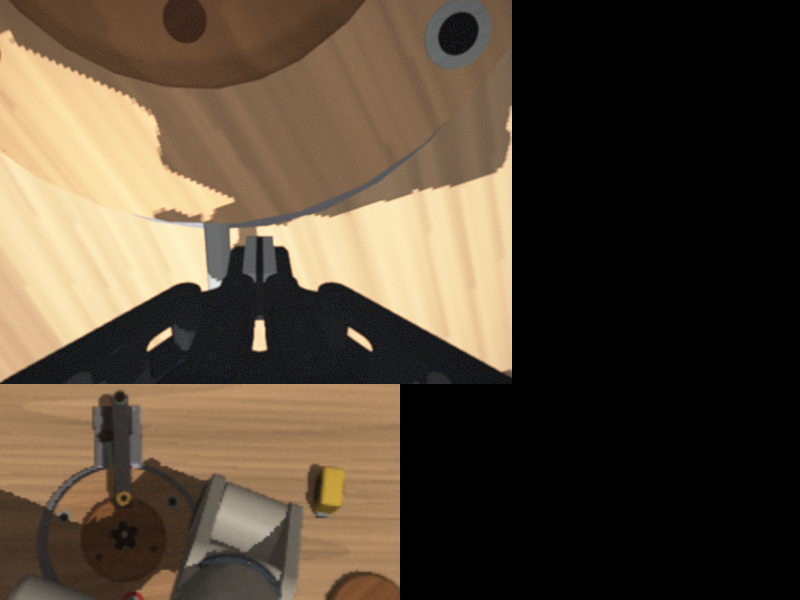

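The wrist view shows the fingers against spoke a at (215,255) and a plain bushing at (458,33). I'll push a bit more, then retreat and look at the mark.

```bash
python3 - <<'E'
from h import *
w=[]
for th in(-1.93,-1.957,-1.982,-2.003):
    x,y,yw=push(th,off=18.2); w.append((x,y,36,yw,0,1))
x,y,yw=push(-2.003,off=40);w+=[(x,y,36,yw,0,2)]
rows(w)
E
```

```text
[[-0.001, 0.001, 0.007, -0.0, -0.0024, -0.0006, 0.0],
[-0.001, 0.001, 0.034, -0.0005, -0.0064, -0.0006, 0.0],
[-0.001, 0.001, 0.059, -0.0007, -0.0101, -0.0006, 0.0],
[-0.001, 0.001, 0.08, -0.0009, -0.0132, -0.0006, 0.0],
[-0.001, 0.001, 0.08, -0.0018, -0.0024, -0.0006, 0.0],
[-0.001, 0.001, 0.08, -0.0026, 0.0085, -0.0006, 0.0]]
```

Scaled: -0.013 m is -0.0163, -0.001 m is -0.0013, 0.08 rad is 0.0255.

>>> move_arm([
  [0,0,0.0022,0,-0.0031,0,0],
  [0,0,0.0108,-0.0006,-0.0081,0,0],
  [0,0,0.0191,-0.0009,-0.0125,0,0],
  [0,0,0.0255,-0.0013,-0.0163,0,0],
  [0,0,0.0255,-0.0013,-0.0163,0,0],
  [0,0,0.0255,-0.0025,-0.0025,0,0],
  [0,0,0.0255,-0.0038,0.015,0,0],
])

```text
clock: 5.35
eef_pos: [510.9, -186.7, 33.4]
tcp_rot: [-3.137, 0.001, 1.14]
contact_force: [-0.2, -0.2, -0.1]
opening: -0.002
grasp_force: 0.0
```

```bash
python3 - <<'E'
from h import *
x,y,z=sensors.sense()["eef_pos"]
rows([(x,y,140,1.137,0.04,2),(400,-150,260,1.14,0.04,4),(370,-40,260,1.5,0.04,2)])
E
```

```text
[[-0.005, 0.001, 0.001, -0.0001, -0.0003, -0.0533, 0.04],
[-0.005, 0.001, 0.003, -0.0001, -0.0005, -0.1066, 0.04],
[-0.005, 0.001, 0.002, -0.0034, -0.0297, -0.1364, 0.04],
[-0.005, 0.001, 0.001, -0.0067, -0.0589, -0.1663, 0.04],
[-0.005, 0.001, 0.001, -0.0099, -0.0881, -0.1961, 0.04],
[-0.005, 0.001, -0.0, -0.0132, -0.1172, -0.226, 0.04],
[-0.005, 0.001, -0.18, 0.0305, -0.1538, -0.2258, 0.04],
[-0.005, 0.0, -0.36, 0.0742, -0.1904, -0.2257, 0.04]]
```

Scaled: -0.226 m is -0.2825, -0.196 m is -0.245, -0.36 rad is -0.1146.

>>> move_arm([
  [-0.0013,0,0,0,0,-0.0663,0.04],
  [-0.0013,0,0,0,0,-0.1325,0.04],
  [-0.0013,0,-0.0286,-0.0038,-0.0375,-0.17,0.04],
  [-0.0013,0,-0.0573,-0.0088,-0.0738,-0.2075,0.04],
  [-0.0013,0,-0.0859,-0.0125,-0.11,-0.245,0.04],
  [-0.0013,0,-0.1146,-0.0163,-0.1463,-0.2825,0.04],
  [-0.0013,0,-0.1146,-0.0163,-0.1463,-0.2825,0.04],
])

```text
clock: 6.22
eef_pos: [400.2, -149.9, 262.4]
tcp_rot: [3.138, 0.001, 1.5]
contact_force: [0.6, -0.7, -0.9]
opening: 0.468
grasp_force: 0.0
```

```bash
python3 - <<'E'
from h import *
print(sensors.sense()["eef_pos"])
P=camera_params("wrist");a,d=grab_frame("wrist");np.savez("w3.npz",a=a,d=d,**P)
b,_=grab_frame("top");np.savez("t3.npz",a=b)
cv2.imwrite("pics/w3.png",a[...,::-1])
E
```

```text
[ 400.19094738 -149.88506589  262.3792505 ]
```

View pics/w3.png

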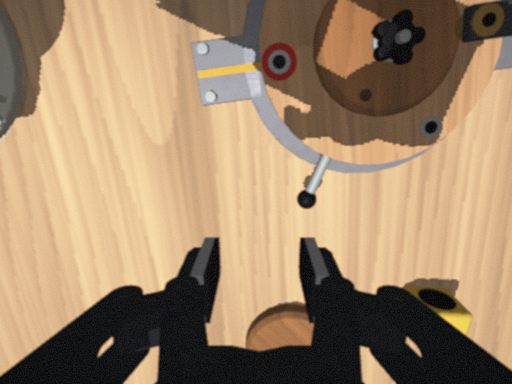

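The red bushing is at (279,62). The mark runs from (199,74) to (257,67), the guide is at (489,19), the plain bushing at (430,127) and the ball at (307,199).

```bash
python3 - <<'E'
from h import *
f=np.load("w3.npz");P={k:f[k] for k in("camera_matrix","k1","world_from_camera")};P["k1"]=float(P["k1"])
a,d=f["a"],f["d"];hsv=cv2.cvtColor(a,cv2.COLOR_RGB2HSV).astype(int);C=cloud("wrist",d,P)
H,S,V=hsv[...,0],hsv[...,1],hsv[...,2]
Q=lambda u,v,z:pt("w",u,v,z,P=P)
m=np.zeros(H.shape,bool);m[55:90,195:262]=1
m&=(H>17)&(H<30)&(S>150)
uv=np.argwhere(m)[:,::-1];p=np.array([Q(u,v,18) for u,v in uv])[:,:2];print(len(p),p.mean(0))
mu=p.mean(0);t=np.linalg.svd(p-mu)[2][0];t*=np.sign(t[0]);print("mark dir",np.arctan2(t[1],t[0]))
m=np.zeros(H.shape,bool);m[35:90,255:305]=1;m&=((H<6)|(H>172))&(S>150)
c,r=cv2.minEnclosingCircle(np.argwhere(m)[:,::-1].astype(np.float32));print(c,r)
R=Q(*c,56);B=Q(430,127,56);Ba=Q(307,199,50)
print("red",R,"plain",B,"ball",Ba,"guide",Q(489,19,148))
# axis from red, plain: equilateral; plain is +120ccw of red
v=(B-R)[:2];mid=(B+R)[:2]/2;n=np.array([-v[1],v[0]])/np.linalg.norm(v);c0=mid+n*105/2;print("side",np.linalg.norm(v),"axis",c0)
for ax in(c0,A): print("red ang",np.arctan2(*(R[:2]-ax)[::-1]),"mark",np.arctan2(*(mu-ax)[::-1]))
print("tang. offset of red from mark line", (R[:2]-mu)@np.array([-t[1],t[0]]))
E
```

```text
340 [374.30210235 -43.22252505]
mark dir 0.05867582979847909
(279.2073059082031, 61.42683029174805) 18.70397186279297
red [430.54875221 -41.74217622  56.        ] plain [ 593.46653983 -120.69511209   56.        ] ball [ 456.45409577 -197.02710488   50.        ] guide [580.03228074 -32.28307469 148.        ]
side 181.04080094539182 axis [534.90319836 -33.9741346 ]
red ang -3.067290681637232 mark -3.084070084157755
red ang -3.0715660474123503 mark -3.0869596758067135
tang. offset of red from mark line -1.820624180850736
```

The red bushing is within 2 mm of the mark line, just before it, so it counts as at the mark. Next is the pin.

```bash
python3 - <<'E'
from h import *
rows([(490,210,230,1.6,0.055,8)])
E
```

```text
[[0.001, 0.001, -0.013, 0.0457, 0.0079, 0.0038, 0.055],
[0.001, 0.001, -0.025, 0.0914, 0.0158, 0.0075, 0.055],
[0.001, 0.001, -0.038, 0.1371, 0.0237, 0.0113, 0.055],
[0.001, 0.001, -0.051, 0.1828, 0.0316, 0.0151, 0.055],
[0.001, 0.001, -0.063, 0.2285, 0.0395, 0.0188, 0.055],
[0.001, 0.001, -0.076, 0.2741, 0.0474, 0.0226, 0.055],
[0.001, 0.001, -0.089, 0.3198, 0.0552, 0.0264, 0.055],
[0.001, 0.001, -0.101, 0.3655, 0.0631, 0.0302, 0.055]]
```

Scaled: 0.365 m is 0.4563, 0.063 m is 0.0788, -0.076 rad is -0.0242.

>>> move_arm([
  [0,0,-0.0041,0.0575,0.01,0.005,0.055],
  [0,0,-0.008,0.1138,0.02,0.01,0.055],
  [0,0,-0.0121,0.1713,0.03,0.0138,0.055],
  [0,0,-0.0159,0.2288,0.04,0.0188,0.055],
  [0,0,-0.0201,0.2863,0.05,0.0238,0.055],
  [0,0,-0.0242,0.3425,0.0588,0.0288,0.055],
  [0,0,-0.0286,0.4,0.0688,0.0325,0.055],
  [0.0003,0.0003,-0.0318,0.4563,0.0788,0.0375,0.055],
])

```text
clock: 7.32
eef_pos: [489.2, 211.9, 228.2]
tcp_rot: [-3.139, 0.0, 1.599]
contact_force: [1.1, 0.0, 0.5]
opening: 0.641
grasp_force: 0.0
```

```bash
python3 - <<'E'
from h import *
print(sensors.sense()["eef_pos"])
P=camera_params("wrist");a,d=grab_frame("wrist");np.savez("w4.npz",a=a,d=d,**P)
cv2.imwrite("pics/w4.png",a[...,::-1])
C=cloud("wrist",d,P);hsv=cv2.cvtColor(a,cv2.COLOR_RGB2HSV).astype(int)
m=(hsv[...,0]>4)&(hsv[...,0]<14)&(hsv[...,1]>190)&(hsv[...,2]>130)&(C[...,2]>74)&(C[...,2]<95)&(abs(C[...,0]-491)<30)&(abs(C[...,1]-328)<30)
if m.any():
    p=C[m];uv=np.argwhere(m)[:,::-1].astype(np.float32);c,r=cv2.minEnclosingCircle(uv);print(m.sum(),p.mean(0),np.median(p[:,2]),p.min(0),p.max(0),c,r,pt("w",*c,81,P=P))
E
```

```text
[489.22496731 211.86057123 228.20645677]
```

View pics/w4.png

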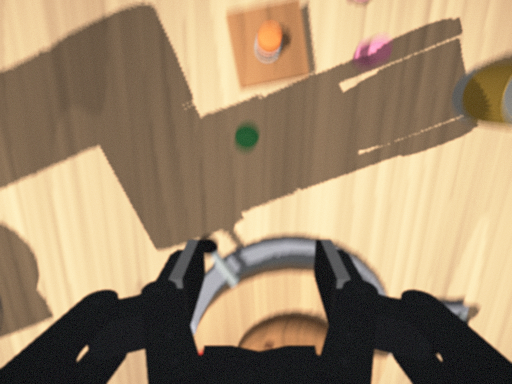

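The knob top is at about (270,34), the flange at (267,50), and the green pin, clear of it, at (247,137).

```bash
python3 - <<'E'
from h import *
f=np.load("w4.npz");P={k:f[k] for k in("camera_matrix","k1","world_from_camera")};P["k1"]=float(P["k1"])
a,d=f["a"],f["d"];C=cloud("w",d,P)
print(C[30:40:3,268:274:2,2].round(1),a[34,270])
T=P["world_from_camera"];print("cam",T[:3,3],T[:3,2])
print("knob",pt("w",270,34,81,P=P),pt("w",270,31,81,P=P),"flange",pt("w",267,50,49,P=P))
b=np.array([pt("w",u,v,45,P=P) for u,v in((228,13),(301,1),(314,73),(240,86))]);print("block",b.mean(0),b.round(0).tolist())
print("green",pt("w",247,137,73,P=P))
hsv=cv2.cvtColor(a,cv2.COLOR_RGB2HSV).astype(int);m=np.zeros(d.shape,bool);m[10:65,245:295]=1
m&=(hsv[...,0]>=4)&(hsv[...,0]<16)&(hsv[...,1]>200)&(hsv[...,2]>180)
uv=np.argwhere(m)[:,::-1];print(m.sum(),uv.min(0),uv.max(0),uv.mean(0),np.percentile(C[m],[5,50,95],axis=0).round(1))
E
```

```text
[[78.9 80.4 45.2]
 [80.5 80.7 79.9]
 [79.6 80.6 80.5]
 [80.5 80.3 82.1]] [253 172  92]
cam [488.43834366 288.42936404 370.43680515] [ 0.0056782  -0.29901083 -0.95423282]
knob [495.42042231 337.9635647   81.        ] [495.33326374 340.23676128  81.        ] flange [493.87110989 329.66957705  49.        ]
block [497.33556197 335.12886927  45.        ] [[457.0, 361.0, 45.0], [524.0, 372.0, 45.0], [541.0, 311.0, 45.0], [468.0, 297.0, 45.0]]
green [477.11724894 250.30198009  73.        ]Traceback (most recent call last):
  File "<stdin>", line 11, in <module>
    return umr_minimum(a, axis, None, out, keepdims, initial, where)
ValueError: zero-size array to reduction operation minimum which has no identity
```

Two measurements differ by about 8 mm in y, and the arm was still settling, so I'll retake.

Scaled: -0.02 m is -0.025, -0.01 m is -0.0125.

>>> move_arm([
  [0,0,0,-0.0125,0,0,0.055],
  [0,0,0,-0.025,0.0063,0,0.055],
  [0,0,0,-0.025,0.0063,0,0.055],
  [0,0,0,-0.025,0.0063,0,0.055],
])

```text
clock: 7.88
eef_pos: [494.3, 189.3, 230.2]
tcp_rot: [-3.141, -0.001, 1.598]
contact_force: [0.8, 0.8, -0.1]
opening: 0.644
grasp_force: 0.0
```

```bash
cat > k.py <<'E'
from h import *
import sys
P=camera_params("wrist");a,d=grab_frame("wrist");s=sensors.sense();print(s["eef_pos"],s["qvel"].round(3));np.savez("w5.npz",a=a,d=d,**P)
C=cloud("w",d,P);hsv=cv2.cvtColor(a,cv2.COLOR_RGB2HSV).astype(int)
o=(hsv[...,0]>4)&(hsv[...,0]<19)&(hsv[...,1]>130)&(hsv[...,2]>150)
m=o&(C[...,2]>74)&(C[...,2]<90)&(C[...,1]>250)
if m.any():
    p=C[m];print(m.sum(),np.median(p,0),p.min(0),p.max(0));uv=np.argwhere(m)[:,::-1].astype(np.float32);c,r=cv2.minEnclosingCircle(uv);print(c,r,pt("w",*c,81,P=P))
m=(C[...,2]>41)&(C[...,2]<48)&(abs(C[...,0]-493)<50)&(abs(C[...,1]-330)<55)
p=C[m];rect=cv2.minAreaRect(p[:,:2].astype(np.float32));print("block",m.sum(),p.mean(0),rect)
E
python3 k.py
python3 - <<'E'
from h import *
# top & side again, block by depth
for n in("top","side"):
    f=np.load(f"{n}0.npz");C=cloud(n,f["d"])
    m=(C[...,2]>40)&(C[...,2]<50)&(abs(C[...,0]-493)<55)&(abs(C[...,1]-330)<55);p=C[m]
    print(n,m.sum(),p.mean(0),cv2.minAreaRect(p[:,:2].astype(np.float32)))
E
```

```text
[494.21254023 189.56329372 230.20684025] [ 0.006  0.    -0.001 -0.001  0.001  0.   ]
583 [493.88928735 330.64297056  80.47262189] [483.67146059 320.17379977  75.02464406] [504.75698187 341.35737785  82.74516648]
(262.5, 14.5) 14.57748031616211 [494.18626794 330.4371268   81.        ]
block 3910 [494.31040473 321.98741195  44.70024915] ((495.10107421875, 326.5654296875), (70.18888092041016, 61.198646545410156), 11.884551048278809)
top 340 [491.23253373 328.352998    45.12087595] ((492.3302001953125, 328.9281311035156), (71.64328002929688, 72.00605010986328), 12.373939514160156)
side 754 [493.95033638 337.76801934  43.86940242] ((493.7528076171875, 332.2966003417969), (70.2551040649414, 72.06695556640625), 12.164376258850098)
```

```bash
python3 - <<'E'
from h import *
rows([(493.7,330.2,120,1.6,0.055,4),(493.7,330.2,52,1.6,0.055,3)])
E
```

```text
[[-0.001, -0.001, -0.0, 0.0351, 0.0009, 0.0276, 0.055],
[-0.001, -0.001, -0.001, 0.0703, 0.0017, 0.0552, 0.055],
[-0.001, -0.001, -0.001, 0.1054, 0.0026, 0.0827, 0.055],
[-0.001, -0.001, -0.002, 0.1405, 0.0035, 0.1103, 0.055],
[-0.001, -0.001, -0.002, 0.1405, 0.0035, 0.133, 0.055],
[-0.001, -0.001, -0.002, 0.1405, 0.0035, 0.1557, 0.055],
[-0.001, -0.001, -0.002, 0.1404, 0.0035, 0.1783, 0.055]]
```

Scaled: 0.178 m is 0.2225, 0.1405 m is 0.1756.

>>> move_arm([
  [0,0,0,0.0438,0.0013,0.035,0.055],
  [0,0,0,0.0875,0.0025,0.0688,0.055],
  [0,0,0,0.1313,0.0038,0.1038,0.055],
  [0,0,0,0.1756,0.0044,0.1375,0.055],
  [0,0,0,0.1756,0.0044,0.1625,0.055],
  [0,0,0,0.1756,0.0044,0.1875,0.055],
  [0,0,0,0.1756,0.0044,0.21,0.055],
  [0,0,0,0.1756,0.0044,0.2225,0.055],
])

```text
clock: 8.93
eef_pos: [493.1, 330.5, 51.3]
tcp_rot: [-3.14, -0.0, 1.6]
contact_force: [0.7, 0.8, 0.3]
opening: 0.643
grasp_force: 0.0
```

>>> move_arm([
  [0,0,0,0,0,0,0.03],
  [0,0,0,0,0,0,0.018],
  [0,0,0,0,0,0,0.016],
  [0,0,0,0,0,0,0.016],
], grip_force=35)

```text
clock: 9.43
eef_pos: [493.8, 331.0, 52.8]
tcp_rot: [3.142, -0.001, 1.6]
contact_force: [-0.3, 0.1, 3.9]
opening: 0.242
grasp_force: 34.3
```

```bash
python3 - <<'E'
from h import *
rows([(493.8,331,152,1.6,0.016,2),(462,145,160,0.8,0.016,5)])
E
```

```text
[[0.0, -0.001, -0.0, 0.0001, 0.0, -0.0496, 0.016],
[0.0, -0.001, -0.0, 0.0001, 0.0, -0.0992, 0.016],
[-0.0, -0.001, 0.16, -0.0369, -0.0074, -0.1008, 0.016],
[-0.0, -0.001, 0.32, -0.0739, -0.0148, -0.1025, 0.016],
[-0.0, -0.001, 0.48, -0.1109, -0.0223, -0.1041, 0.016],
[-0.0, -0.001, 0.64, -0.1479, -0.0297, -0.1058, 0.016],
[-0.001, -0.001, 0.8, -0.1849, -0.0371, -0.1074, 0.016]]
```

Scaled: -0.185 m is -0.2313, -0.148 m is -0.185, 0.64 rad is 0.2037.

>>> move_arm([
  [0,0,0,0,0,-0.0438,0.016],
  [0,0,0,0,0,-0.0875,0.016],
  [0,0,0,0,0,-0.125,0.016],
  [0,0,0.0509,-0.0463,-0.0088,-0.1275,0.016],
  [0,0,0.1019,-0.0925,-0.0188,-0.13,0.016],
  [0,0,0.1528,-0.1388,-0.0275,-0.1313,0.016],
  [0,0,0.2037,-0.185,-0.0375,-0.1325,0.016],
  [0,0,0.2546,-0.2313,-0.0463,-0.1338,0.016],
])

```text
clock: 10.42
eef_pos: [461.4, 143.6, 159.3]
tcp_rot: [-3.141, -0.0, 0.795]
contact_force: [-0.7, -0.9, -0.5]
opening: 0.243
grasp_force: 34.9
```

```bash
python3 - <<'E'
from h import *
rows([(429.8,-41.9,145,0.06,0.016,5)])
E
```

```text
[[-0.001, 0.0, 0.147, -0.0309, 0.0215, 0.0028, 0.016],
[-0.001, 0.0, 0.294, -0.0618, 0.043, 0.0057, 0.016],
[-0.001, 0.0, 0.441, -0.0927, 0.0644, 0.0085, 0.016],
[-0.001, 0.0, 0.588, -0.1236, 0.0859, 0.0113, 0.016],
[-0.001, 0.0, 0.735, -0.1545, 0.1074, 0.0142, 0.016]]
```

Scaled: -0.1545 m is -0.1931, 0.043 m is 0.0538, 0.735 rad is 0.234.

>>> move_arm([
  [0,0,0.0468,-0.0388,0.0269,0.0038,0.016],
  [0,0,0.0936,-0.0775,0.0538,0.0075,0.016],
  [0,0,0.1404,-0.1163,0.0806,0.01,0.016],
  [0,0,0.1872,-0.155,0.1075,0.0138,0.016],
  [0,0,0.234,-0.1931,0.1344,0.0175,0.016],
  [0,0,0.234,-0.1931,0.1344,0.0175,0.016],
  [0,0,0.234,-0.1931,0.1344,0.0175,0.016],
])

```text
clock: 11.3
eef_pos: [431.4, -40.8, 145.1]
tcp_rot: [-3.141, 0.001, 0.065]
contact_force: [0.3, -0.2, -0.1]
opening: 0.243
grasp_force: 34.9
```

```bash
python3 - <<'E'
from h import *
print(sensors.sense()["eef_pos"],sensors.sense()["tcp_rot"])
P=camera_params("wrist");a,d=grab_frame("wrist");np.savez("w6.npz",a=a,d=d,**P)
b,_=grab_frame("side");np.savez("s6.npz",a=b)
o=np.zeros((600,800,3),np.uint8);o[:384,:512]=a[...,::-1];o[385:,:640]=cv2.resize(b[145:217,160:373,::-1],(640,215),interpolation=2)
cv2.imwrite("pics/w6.png",o)
E
```

```text
[431.36011864 -40.82982815 145.14704957] [-3.14068111e+00  5.85556900e-04  6.54357171e-02]
```

View pics/w6.png

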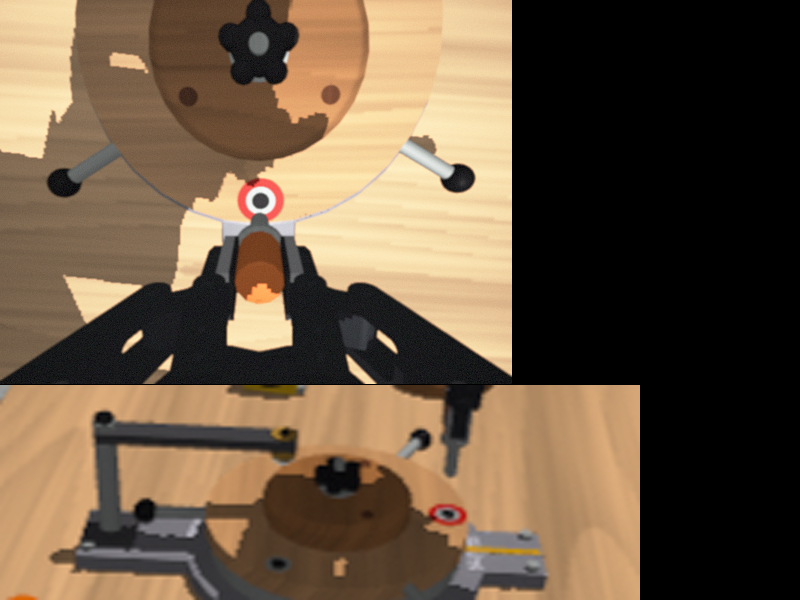

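The bushing's mouth is at (261,201), with the pin's foot near (260,218) just in front. The side view shows the pin held upright.

```bash
python3 - <<'E'
from h import *
f=np.load("w6.npz");P={k:f[k] for k in("camera_matrix","k1","world_from_camera")};P["k1"]=float(P["k1"])
a=f["a"];h=cv2.cvtColor(a,cv2.COLOR_RGB2HSV).astype(int)
m=np.zeros(a.shape[:2],bool);m[175:225,230:292]=1;m&=((h[...,0]<8)|(h[...,0]>170))&(h[...,1]>120)&(h[...,2]>120)
c,r=cv2.minEnclosingCircle(np.argwhere(m)[:,::-1].astype(np.float32));print(c,r)
R=pt("w",*c,56,P=P);print("red",R,pt("w",261,201,56,P=P),"foot",pt("w",260,218,101,P=P))
print("knob ax",pt("w",259,43,103,P=P),"bal c,a",pt("w",64,183,50,P=P),pt("w",458,178,50,P=P))
b=(pt("w",64,183,50,P=P)+pt("w",458,178,50,P=P))/2  # midpoint is 91 from axis
u=(b-[*A,50])[:2];print("mid",b,np.hypot(*u),np.arctan2(*u[::-1]))
d=f["d"];C=cloud("w",d,P)
for v in range(212,240,4):print(v,C[v,258:263].round(0)[2], d[v,260])
E
```

```text
(260.3785095214844, 199.89251708984375) 22.954055786132812
red [430.27063972 -41.66007221  56.        ] [429.38180443 -42.20990848  56.        ] foot [433.19934395 -41.11363687 101.        ]
knob ax [535.62068636 -33.86551552 103.        ] bal c,a [432.24810253 114.86216675  50.        ] [ 456.57950744 -196.25712757   50.        ]
mid [444.41380499 -40.69748041  50.        ] 89.60078471799157 -3.0723696804731353
212 [438. -41. 103.] 197.41101
216 [438. -41. 110.] 190.39406
220 [439. -41. 118.] 183.09709
224 [445. -40. 138.] 161.69818
228 [444. -40. 141.] 159.37862
232 [443. -40. 144.] 156.5194
236 [443. -40. 148.] 152.54666
```

Scaled: 0.05 m is 0.0625, 0.048 m is 0.06.

>>> move_arm([
  [0,0,0,-0.0025,0.001,0.0188,0.016],
  [0,0,0,-0.0025,0.001,0.0375,0.016],
  [0,0,0,-0.0025,0.001,0.0475,0.016],
  [0,0,0,-0.0025,0.001,0.0525,0.016],
  [0,0,0,-0.0025,0.001,0.0563,0.016],
  [0,0,0,-0.0025,0.001,0.06,0.016],
  [0,0,0,-0.0025,0.001,0.0625,0.016],
])

```text
clock: 12.28
eef_pos: [429.4, -41.9, 95.0]
tcp_rot: [-3.141, 0.001, 0.065]
contact_force: [0.2, 0.1, -0.6]
opening: 0.242
grasp_force: 34.9
```

Scaled: 0.0155 m is 0.0194, 0.014 m is 0.0175.

>>> move_arm([
  [0,0,0,0,0,0.005,0.016],
  [0,0,0,0,0,0.01,0.016],
  [0,0,0,0,0,0.0138,0.016],
  [0,0,0,0,0,0.0175,0.016],
  [0,0,0,0,0,0.0194,0.016],
  [0,0,0,0,0,0.0194,0.016],
])

```text
clock: 13.02
eef_pos: [429.2, -41.9, 79.4]
tcp_rot: [-3.141, 0.001, 0.065]
contact_force: [-0.4, 0.6, -0.7]
opening: 0.244
grasp_force: 34.9
```

Scaled: -0.12 m is -0.15, -0.11 m is -0.1375.

>>> move_arm([
  [0,0,0,0,0,0,0.024],
  [0,0,0,0,0,0,0.03],
  [0,0,0,0,0,0,0.045],
  [0,0,0,0,0,0,0.05],
  [0,0,0,0,0,-0.0375,0.05],
  [0,0,0,0,0,-0.0875,0.05],
  [0,0,0,0,0,-0.1375,0.05],
  [0,0,0,0,0,-0.15,0.05],
])

```text
clock: 14.02
eef_pos: [430.7, -42.1, 201.7]
tcp_rot: [-3.142, -0.003, 0.065]
contact_force: [0.3, 1.0, -0.7]
opening: 0.587
grasp_force: 0.0
```

```bash
cat > pin.py <<'E'
from h import *
P=camera_params("wrist");a,d=grab_frame("wrist");C=cloud("w",d,P);h=cv2.cvtColor(a,cv2.COLOR_RGB2HSV).astype(int)
near=np.hypot(C[...,0]-432,C[...,1]+42)<35
m=near&(h[...,0]>4)&(h[...,0]<19)&(h[...,1]>130)&(C[...,2]>62)
p=C[m];print("orange",m.sum(),np.percentile(p,[2,50,98],axis=0).round(1) if m.any() else "")
b,e=grab_frame("side");C=cloud("side",e);h=cv2.cvtColor(b,cv2.COLOR_RGB2HSV).astype(int)
m=(np.hypot(C[...,0]-432,C[...,1]+42)<35)&(C[...,2]>62)&(C[...,2]<125)
p=C[m];print("side",m.sum(),np.percentile(p,[2,50,98],axis=0).round(1) if m.any() else "")
o=np.zeros((600,800,3),np.uint8);o[:384,:512]=a[...,::-1];o[385:,:640]=cv2.resize(b[145:217,160:373,::-1],(640,215),interpolation=2)
import time;cv2.imwrite("pics/pin%d.png"%sensors.sense()["clock"],o);print(sensors.sense()["clock"])
E
python3 pin.py
python3 - <<'E'
from h import *
x,y,yw=push(-3.0716+np.pi/3,off=40)
print(x,y,yw);rows([(430,-130,190,0.5,0,3),(x,y,140,yw,0,5)])
E
```

```text
orange 641 [[421.2 -47.4  82.5]
 [433.4 -38.4 106.1]
 [440.8 -29.  107.9]]
side 121 [[418.7 -46.   66.4]
 [430.3 -30.6  89.9]
 [440.8 -25.3 107.2]]
14.125
504.89985497776917 -185.06155424840045 1.1171902047863904
[[-0.0, -0.001, -0.145, -0.0018, 0.0293, 0.0034, 0.0],
[-0.0, -0.001, -0.29, -0.0037, 0.0585, 0.0067, 0.0],
[-0.0, -0.001, -0.435, -0.0055, 0.0878, 0.0101, 0.0],
[-0.0, -0.001, -0.559, 0.0087, 0.0998, 0.0201, 0.0],
[-0.0, -0.001, -0.682, 0.0229, 0.1117, 0.0301, 0.0],
[0.0, -0.001, -0.806, 0.0371, 0.1237, 0.0401, 0.0],
[0.0, -0.001, -0.929, 0.0514, 0.1357, 0.0501, 0.0],
[0.0, -0.001, -1.052, 0.0656, 0.1476, 0.0601, 0.0]]
```

The knob top is at z 107, so the foot stands on the plate at 34, as expected. Now to spoke a.

Scaled: 0.1475 m is 0.1844, -0.0055 m is -0.0069, -0.435 rad is -0.1385.

>>> move_arm([
  [0,0,-0.0462,-0.0025,0.0363,0.0038,0],
  [0,0,-0.0923,-0.005,0.0738,0.0088,0],
  [0,0,-0.1385,-0.0069,0.11,0.0125,0],
  [0,0,-0.1783,0.0113,0.125,0.025,0],
  [0,0,-0.2165,0.0288,0.14,0.0375,0],
  [0,0,-0.2562,0.0463,0.155,0.05,0],
  [0,0,-0.296,0.0638,0.17,0.0625,0],
  [0,0,-0.3342,0.0819,0.1844,0.075,0],
])

```text
clock: 15.12
eef_pos: [503.5, -184.9, 136.8]
tcp_rot: [-3.137, 0.0, 1.119]
contact_force: [0.4, -0.3, 0.2]
opening: -0.002
grasp_force: 0.0
```

```bash
python3 - <<'E'
from h import *
th=-3.0716+np.pi/3
x,y,yw=push(th,off=40)
w=[(x,y,140,yw,0,1),(x,y,36,yw,0,3)]
x,y,yw=push(th,off=22);w+=[(x,y,36,yw,0,3)]
rows(w)
E
```

```text
[[-0.004, 0.0, 0.002, 0.0004, 0.0013, -0.0032, 0.0],
[-0.004, 0.0, 0.002, 0.0004, 0.0015, 0.0315, 0.0],
[-0.004, 0.0, 0.002, 0.0004, 0.0016, 0.0662, 0.0],
[-0.004, 0.0, 0.002, 0.0004, 0.0018, 0.1008, 0.0],
[-0.004, 0.0, 0.002, 0.0005, -0.0042, 0.1009, 0.0],
[-0.004, 0.0, 0.002, 0.0005, -0.0102, 0.1009, 0.0],
[-0.004, 0.0, 0.002, 0.0005, -0.0162, 0.1009, 0.0]]
```

>>> move_arm([
  [0,0,0,0,0.0019,0.0375,0],
  [0,0,0,0,0.0019,0.0813,0],
  [0,0,0,0,0.0019,0.125,0],
  [0,0,0,0,0.0019,0.125,0],
  [0,0,0,0,-0.0063,0.125,0],
  [0,0,0,0,-0.0125,0.125,0],
  [0,0,0,0,-0.0188,0.125,0],
  [0,0,0,0,-0.0188,0.125,0],
])

```text
clock: 16.12
eef_pos: [490.5, -178.1, 40.0]
tcp_rot: [-3.141, -0.0, 1.115]
contact_force: [0.0, -0.6, -0.7]
opening: 0.001
grasp_force: 0.0
```

Scaled: -0.0078 m is -0.0098, -0.0012 m is -0.0015, 0.008 rad is 0.0025.

>>> move_arm([
  [0,0,0.0025,0,-0.0015,0.0025,0],
  [0,0,0.0051,0,-0.003,0.0038,0],
  [0,0,0.0076,0,-0.0045,0.0038,0],
  [0,0,0.0102,0,-0.006,0.0038,0],
  [0,0,0.0124,0,-0.0073,0.0038,0],
  [0,0,0.0143,0,-0.0085,0.0038,0],
  [0,0,0.0166,0,-0.0098,0.0038,0],
])

```text
clock: 17.0
eef_pos: [483.9, -175.0, 36.5]
tcp_rot: [-3.141, 0.0, 1.062]
contact_force: [0.8, -4.2, -1.2]
opening: 0.001
grasp_force: 1.4
```

Scaled: -0.004 m is -0.005, -0.001 m is -0.0013, 0.027 rad is 0.0086.

>>> move_arm([
  [0,0,0.0022,0,-0.0013,0,0],
  [0,0,0.0041,0,-0.0025,0,0],
  [0,0,0.0064,0,-0.0038,0,0],
  [0,0,0.0086,0,-0.005,0,0],
])

```text
clock: 17.5
eef_pos: [480.1, -172.8, 36.4]
tcp_rot: [-3.14, 0.0, 1.035]
contact_force: [0.5, -2.9, 0.7]
opening: 0.002
grasp_force: 1.5
```

Scaled: -0.003 m is -0.0038, -0.002 m is -0.0025, 0.02 rad is 0.0064.

>>> move_arm([
  [0,0,0.0022,0,-0.0013,0,0],
  [0,0,0.0041,0,-0.0025,0,0],
  [0,0,0.0064,0,-0.0038,0,0],
])

```text
clock: 17.88
eef_pos: [477.5, -171.3, 36.3]
tcp_rot: [-3.14, 0.0, 1.015]
contact_force: [2.3, -3.4, 1.7]
opening: -0.0
grasp_force: 1.5
```

```bash
cat > chk.py <<'E'
from h import *
s=sensors.sense();r=s["eef_pos"][:2]-A;print(s["contact_force"].round(1),np.hypot(*r),"red est",np.arctan2(r[1],r[0])-np.arcsin(18.2/np.hypot(*r))-np.pi/3)
E
python3 chk.py; python3 pin.py
```

```text
[ 2.3 -3.4  1.7] 147.91720952662482 red est -3.131956973982562
orange 0 
side 91 [[420.1 -41.5  62.2]
 [430.6 -25.5  80.8]
 [440.3 -20.3  91.7]]
17.975
```

The knob top has dropped to z 92, i.e. the foot at 19, so the pin is home. I'll back off at once and check.

Scaled: -0.19 m is -0.2375, -0.15 m is -0.1875.

>>> move_arm([
  [0,0,0,0,0.0075,0,0],
  [0,0,0,0,0.0175,0,0],
  [0,0,0,0,0.025,-0.025,0],
  [0,0,0,0,0.025,-0.075,0],
  [0,0,0,0,0.025,-0.1375,0],
  [0,0,0,0,0.025,-0.1875,0],
  [0,0,0,-0.05,0.025,-0.2375,0],
  [0,0,0,-0.05,0.025,-0.2375,0],
])

```text
clock: 18.98
eef_pos: [474.6, -218.1, 229.4]
tcp_rot: [3.138, -0.0, 1.014]
contact_force: [1.4, -0.2, 0.2]
opening: 0.001
grasp_force: 0.0
```

```bash
python3 chk.py; python3 pin.py
```

```text
[ 1.4 -0.2  0.2] 192.86546978770122 red est -3.0242282955758126
orange 980 [[421.1 -44.1  64.9]
 [432.2 -36.9  91. ]
 [440.1 -24.8  93.2]]
side 91 [[420.  -39.9  62.9]
 [430.7 -25.8  80. ]
 [445.2 -20.   92. ]]
19.075
```

View pics/pin19.png

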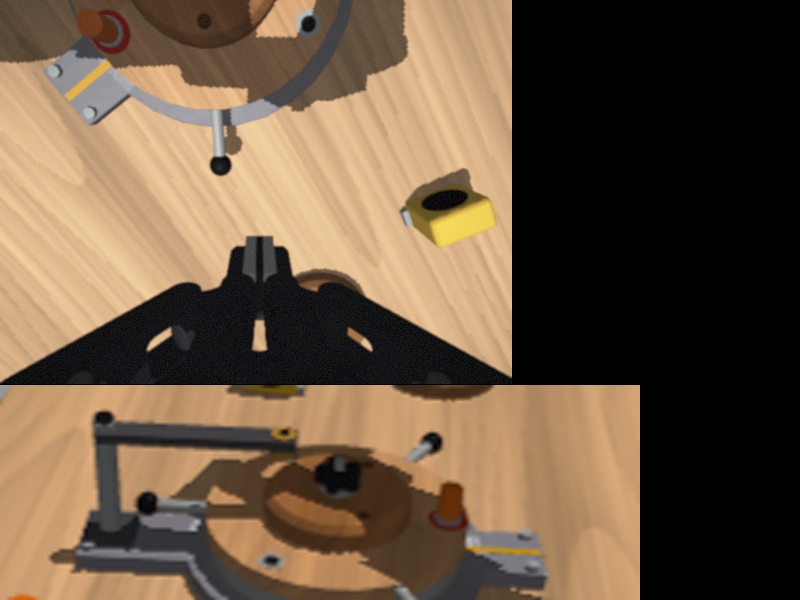

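The pin is home, with its flange on the red ring at (100,28) in the wrist view and the knob top at z 92 in both views. The arm is clear.

```bash
python3 -c "
from rig import order;print(order.sign_off())"
```

```text
the job is handed in; nothing more can be done
None
```

The job is handed in: the platter was pushed to the mark by spoke a, and the orange-knobbed pin was set in the red bushing. A gentle nudge on then dropped it fully home (knob top at z 92 mm), after about 19 s of the 72 s allowed and with the arm clear.

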